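# Turn the mail transit case to the front stop and latch it

## Robot

A 6-joint arm with a two-finger parallel gripper is mounted at the origin on a cart in front of the work surface, level with it; the furniture and walls round the work are solid. World frame = base frame: x ahead of the robot, y to its left, z up, the work surface at z = 0. Lengths are in m, angles in degrees, forces in N, time in s.
With the tool pointing down it reaches from about 0.325 to 0.775 m from the base axis. Payload 5.5 kg.
Tool frame: the origin (TCP) lies at the centre of the arm's flange, where the gripper is bolted on; the fingertips stand 182 mm ahead of it and the grasp point (between the pads) lies 163 mm ahead of it; z points along the fingers, y is the direction in which the jaws open and shut (so a half turn about z gives the same grasp; the last joint's range is limited). The gripper opens to 88 mm and grips with 3 to 60 N. Pads are 20 mm wide; open, the fingers measure 115 mm over their backs; the gripper's body (75 mm by 178 mm) begins 61 mm behind the grasp point.
Start: joints at [73.413, 5.22, 70.514, -0, 104.267, -3.249], TCP at [0.138, 0.584, 0.405] pointing down, gripper open.
Joint ranges: [-164.24, 164.24], [-49.07, 125.15], [9.68, 141.18], [-86.29, 266.29], [3.28, 154.24], [-151.56, 151.56]. Speed limits (degrees/s): [147.25, 147.25, 172.46, 180, 180, 180].

## Interface

Orientations are given as [roll, pitch, yaw] about the fixed x, y, z axes, in that order (R = Rz(yaw) Ry(pitch) Rx(roll)).
In Python, from station import r gives the robot as it stands. The module is installed in compiled form; this text tells all that it offers. Calls block until the motion is done:
- r.reach(position, orientation): joint-space move of the TCP to a pose.
- r.servo_line(position, rotation=None, speed=0.15): straight line of the TCP; rotation=None keeps the orientation; speed is the mean speed in m/s.
- r.move_joints(angles): joint-space move.
- r.let_go() and r.grab(squeeze=None): open the fingers fully, or close them until they stop; squeeze is the grip in N (None keeps the last).
- r.wait(seconds).
- r.inverse_kinematics(position, orientation): joint angles nearest the present ones, or None.
- r.sense(): the state.
- r.snapshot(name): name is "side" or "top"; returns a dict with "frame" (480x640x3 uint8, red, green, blue), "fx", "fy", "cx", "cy" (pixels), "dist_coeffs" ([k1, k2, p1, p2, k3] as OpenCV has them; the pictures are not rectified), "R" (3x3) and "t" (3): a world point X has camera coordinates R X + t. Camera axes: x right, y down, z forward; pixel columns grow to the right and rows downward; lengths in m; the calibration is good to about 2 mm. A picture is of the moment at which its call begins. There is no depth.
A pose or a line that the arm cannot do raises r.IKError and nothing moves.
- r.hand_in(): hands the job in, once; it reports no verdict.
The state is a dict: "clock": time; "joints": joint angles; "joint_vel": joint speeds; "joint_torque": joint torques, N m; "tcp_pos": TCP position; "orientation": TCP orientation; "contact_force": force on the tool from outside, world axes, zero at the start; "torque": the same for the moment, N m; "opening": finger opening in m.
Only numpy, scipy, OpenCV 4.12 (cv2) and the standard library are available. Lean on these libraries where they do the work, as an engineer would, in place of code of your own. Each camera call takes 0.05 s, during which the arm holds its last target.

## Task

Get the blue transit case ready for dispatch: turn the turntable by its crank knob until the case's latch faces the red pointer and the table rests in its stop there. Then flip the loose wire loop up over the keeper on the lid and press the latch lever fully down, so that it snaps over centre and pulls the lid shut. Leave the padlock, the date stamp and the parcel beside it alone.

Things in the scene. Friction and masses are not known exactly. Their poses are not given: they have to be found in the camera images.
- turntable: Fixed grey base of the turntable, 208 mm across; origin on the table top, on the turning axis. Its -x side is the front: there a spring roller block with a red pointer reaches 176 mm out from the axis, 43 mm high. The platter above it is 252 mm across, its top at z = 50 mm.
- platter (a joint): Angle of platter and case on the base, rad, counter-clockwise positive from above; 0 = latch over the pointer. The roller drops into a stop every quarter turn (0, 1.57, ..) and centres the table there within about 4 degrees; it takes about 5 N at the knob to push in or out. Elsewhere the table stays where it is left.
- knob_grip (a point): Grip point of the black upright crank knob, on its axis, 91 mm above the table; the knob is 26 mm thick, z = 57 to 117 mm, spins freely on its pin, and is fixed by a flat arm (top at z = 56 mm) to the platter, 152 mm from the turning axis. It lies a quarter turn clockwise (from above) of the latch and its axis 67 mm from the case side.
- lever_pivot (a point): Pivot of the latch lever on the middle of the case's latch side, 14 mm out from that face, z = 122 mm. The case (170 wide, 130 deep) is fixed on the platter, its middle on the turning axis; latch face 65 mm from the axis. Lower half up to z = 152 mm, lid to 222 mm, its handle to 242 mm. At platter 0 the face looks along the base's -x.
- latch_lever (a joint): Lever angle, rad: 0 = down flat against the case, grows as its end swings outward and up; about 1.7 = pointing straight out. It starts open, about 2; stiff hinge (0.07 N m), stays where it is left. Shutting it with the loop hooked takes up to about 6 N at its end, until it passes centre near 0.38; it then snaps on down and holds itself shut.
- lever_tip (a point): Point on the lever 44 mm from its pivot, in the middle of the 3 mm thick steel strip (26 to 30 mm wide), which goes on 10 mm beyond. With the lever shut it is 21 mm out from the case face, z = 79 mm: well below the lid's top, so an upright gripper's body strikes the lid there and the tool must lean back toward the robot, some 25 to 45 degrees.
- latch_loop (a joint): Angle of the wire loop on the lever, rad: 0 = in line for a shut latch, grows as the loop falls outward, stop at 2.72. It swings freely under its weight and starts fallen outward against that stop, leaning 30 to 45 degrees from upright; once tipped inward past upright it falls against the lid above the keeper.
- loop_bar (a point): Middle of the loop's cross bar: 5 mm wire, 42 mm wide, level, parallel to the case face. The bar swings at 66.6 mm from its pin; the pin is on the lever 22 mm from the lever's pivot, and with the lever shut points 0.21 rad inward of straight down from it (turning outward and up with the lever). Pressing down hard on the bar pushes the lever down.
- keeper_seat (a point): Where the bar's middle lies when hooked: in the keeper, a 28 mm wide steel ledge on the lid with an upturned lip, 6 mm out from the lid's face, z = 167 mm when shut. The lip's inner face is 8.5 mm from the lid, its top 3 mm above this point: the bar must come down between lid and lip. With the lever open by 1.9 or more the bar clears the lip; pressing the lever draws it in.
- case_lid (a joint): Opening of the lid about its back hinge, rad: 0 = pulled shut by the latch; unlatched it rests on its springy seal at about 0.031, which is 4 mm ajar at the front.
- padlock_mid (a point): Middle of the brass padlock lying loose in front of the turntable on the left, 61 x 42 x 13 mm, 6 mm above the table. Not to be moved.
- date_stamp_mid (a point): Middle of the round hand date stamp standing loose on the right, 35 mm across, 106 mm high, dark handle on a brass head. Not to be moved.
- parcel_mid (a point): Middle of the small brown parcel lying loose on the right, 89 x 114 x 61 mm. Not to be moved.

How it is judged:
By the outcome, as a careful person would: the job done as asked, in the order asked, and still so for the second after the job is handed in, with the robot touching nothing.
It also fails if it takes over 64 s, if anything falls off the work surface, if the arm or the gripper's body presses on something with over 40 N, if the wrist force passes 120 N, or if a joint passes its speed limit or range.

## Working session

There is one attempt and no reset: what is moved stays moved. The work goes in short steps, each a Python script; the robot and the scene stay as the last script left them, time stands still between calls to the robot, and variables do not carry over. Pictures are saved under pics/ and viewed, and the job is handed in when it is done.

```bash
mkdir -p pics; python3 - <<'E'
from station import r
import cv2
for n in("side","top"):
    s=r.snapshot(n); cv2.imwrite(f"pics/{n}0.png",s["frame"][:,:,::-1]); print(n,s["fx"],s["fy"],s["cx"],s["cy"],s["dist_coeffs"],s["R"],s["t"])
print(r.sense())
E
```

```text
side 502.57977618155144 502.57977618155144 318.6017464783003 230.63963250884333 [-0.12324062  0.          0.          0.          0.        ] [[ 0.88697805 -0.46162988 -0.01295381]
 [-0.22865466 -0.41462214 -0.88079824]
 [ 0.40123185  0.78421065 -0.47331455]] [-0.48013179  0.24957356  0.98725777]
top 562.3396832403046 562.3396832403046 322.6044902655141 236.06072017381402 [0.01412509 0.         0.         0.         0.        ] [[-0.02703264 -0.99958133 -0.01031528]
 [-0.9914348   0.02812846 -0.12753752]
 [ 0.12777428  0.00677926 -0.9917801 ]] [0.0188558  0.56654177 1.37283202]
{'clock': 0.1, 'joints': array([ 7.34144685e+01,  5.25928529e+00,  7.05731308e+01,  3.84874870e-04,
        1.04267016e+02, -3.24906068e+00]), 'joint_vel': array([ 0.01766911, -0.05060597, -0.1588    ,  0.01404857, -0.02426796,
       -0.00807037]), 'joint_torque': array([ 2.17918612e-03, -4.47858131e+01, -4.07569027e+01,  7.00566941e-02,
        2.82619701e-02, -1.18629400e-04]), 'tcp_pos': array([0.13842246, 0.58387304, 0.40363278]), 'orientation': array([-1.79900749e+02, -6.00801451e-03,  1.66663619e+02]), 'contact_force': array([ 0.16761909,  0.72647915, -0.38631757]), 'torque': array([-0.00299263, -0.02810032, -0.02186896]), 'opening': 0.08769179215541834}
```

View pics/side0.png

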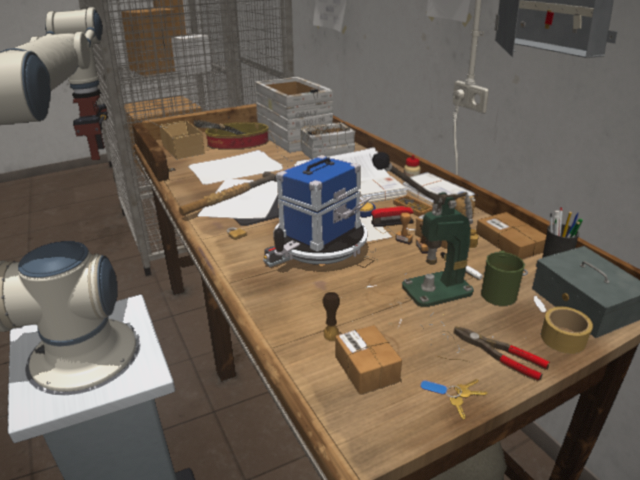

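View pics/top0.png

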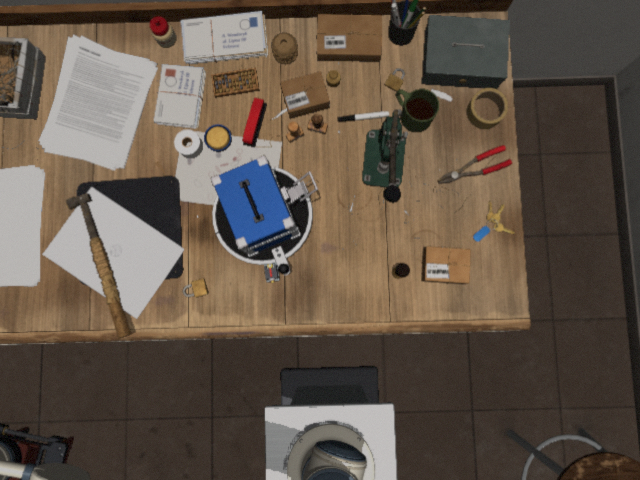

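```bash
python3 - <<'E'
import cv2
a=cv2.imread("pics/top0.png")[145:310,170:340]; cv2.imwrite("pics/t0z.png",cv2.resize(a,None,fx=3.5,fy=3.5,interpolation=cv2.INTER_CUBIC))
a=cv2.imread("pics/side0.png")[140:280,220:400]; cv2.imwrite("pics/s0z.png",cv2.resize(a,None,fx=4,fy=4,interpolation=cv2.INTER_CUBIC))
E
```

```text
(no output)
```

View pics/t0z.png

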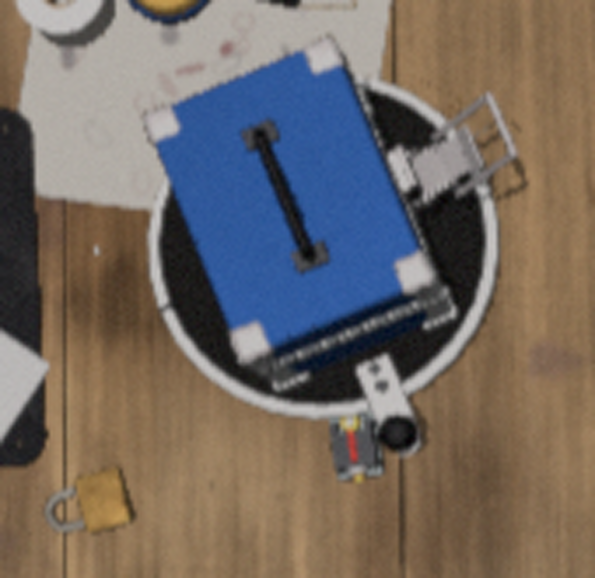

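View pics/s0z.png

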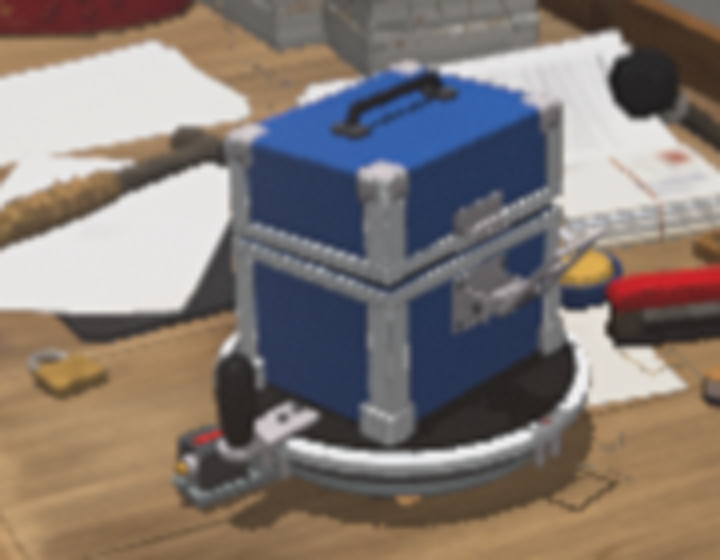

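```bash
cat > h.py <<'E'
import numpy as np, cv2
from station import r
from scipy.spatial.transform import Rotation as Ro
def ray(s,uv):
    K=np.array([[s["fx"],0,s["cx"]],[0,s["fy"],s["cy"]],[0,0,1]])
    p=cv2.undistortPoints(np.array(uv,float).reshape(-1,1,2),K,np.array(s["dist_coeffs"],float)).reshape(-1,2)
    d=np.c_[p,np.ones(len(p))]@np.array(s["R"]); c=-np.array(s["R"]).T@np.array(s["t"])
    return c,d
def plane(s,uv,z):
    c,d=ray(s,uv); return c+d*((z-c[2])/d[:,2])[:,None]
def proj(s,X):
    K=np.array([[s["fx"],0,s["cx"]],[0,s["fy"],s["cy"]],[0,0,1]])
    return cv2.projectPoints(np.array(X,float).reshape(-1,1,3),cv2.Rodrigues(np.array(s["R"]))[0],np.array(s["t"],float),K,np.array(s["dist_coeffs"],float))[0].reshape(-1,2)
def tri(s1,u1,s2,u2):
    c1,d1=ray(s1,[u1]);c2,d2=ray(s2,[u2]);d1=d1[0];d2=d2[0]
    t=np.linalg.lstsq(np.c_[d1,-d2],c2-c1,rcond=None)[0]
    a=c1+t[0]*d1;b=c2+t[1]*d2
    return (a+b)/2,np.linalg.norm(a-b)
def zoom(s,name,x0,y0,x1,y1,f,pts=()):
    a=cv2.resize(s["frame"][y0:y1,x0:x1,::-1],None,fx=f,fy=f,interpolation=cv2.INTER_CUBIC)
    for p in pts: cv2.circle(a,(int((p[0]+.5-x0)*f),int((p[1]+.5-y0)*f)),3,(0,255,0),1)
    cv2.imwrite("pics/"+name,a)
E
python3 - <<'E'
from h import *
from scipy.optimize import least_squares
s=r.snapshot("top"); S=r.snapshot("side"); np.set_printoptions(precision=4,suppress=True)
f=lambda x,y:[170+x/3.5-.5,145+y/3.5-.5]
C=plane(s,[f(333,38),f(145,118),f(240,352),f(430,262)],.222); print(C, C.mean(0))
for i in range(4): d=C[(i+1)%4]-C[i]; print(np.linalg.norm(d),np.degrees(np.arctan2(d[1],d[0])))
rim=[f(150,250),f(160,300),f(180,345),f(215,380),f(260,405),f(320,416),f(497,240),f(490,190),f(470,320),f(445,355),f(410,105),f(375,82),f(485,290)]
P=plane(s,rim,.047)[:,:2]
q=least_squares(lambda q:np.hypot(*(P-q[:2]).T)-q[2],[.5,.1,.126]);print(q.x,q.fun)
hsv=cv2.cvtColor(s["frame"],cv2.COLOR_RGB2HSV)
m=((hsv[...,0]<8)|(hsv[...,0]>172))&(hsv[...,1]>150)&(hsv[...,2]>80)
ys,xs=np.nonzero(m[255:290,255:300]);uv=np.c_[xs+255,ys+255];print(uv.tolist());R_=plane(s,uv,.043);print(R_.mean(0))
k=plane(s,[f(397,434)],.117);print("knob",k, np.hypot(*(k[0,:2]-q.x[:2])),np.degrees(np.arctan2(*(k[0,:2]-q.x[:2])[::-1])))
print(np.degrees(np.arctan2(*(R_.mean(0)[:2]-q.x[:2])[::-1])))
print("padlock",plane(s,[f(105,500)],.006),"stamp",plane(s,[(401,269)],.106),"parcel",plane(s,[(446,265)],.061))
E
```

```text
[[0.7268 0.1254 0.222 ]
 [0.6785 0.2446 0.222 ]
 [0.5284 0.1859 0.222 ]
 [0.5815 0.0669 0.222 ]] [0.6288 0.1557 0.222 ]
0.12863133093982582 112.04663640316299
0.16114163054604363 -158.63843591949163
0.13034039795685262 -65.94446956041733
0.15656136034628992 21.937678819551675
[0.6255 0.1549 0.1226] [ 0.     -0.0011  0.0008  0.0003  0.0006  0.0011  0.003   0.0039 -0.0025
 -0.0027 -0.0039  0.001  -0.0007]
[[270, 269], [270, 270], [270, 271], [270, 272], [270, 273], [271, 273], [270, 274], [271, 274], [270, 275], [271, 275]]
[0.4785 0.135  0.043 ]
knob [[0.4824 0.0977 0.117 ]] 0.15403724859167411 -158.21843982710988
-172.30319313364018
padlock [[0.4486 0.3188 0.006 ]] stamp [[ 0.4743 -0.1801  0.106 ]] parcel [[ 0.484  -0.2959  0.061 ]]
```

```bash
cat >> h.py <<'E'
np.set_printoptions(precision=4,suppress=True)
A=np.array([.627,.155])
def kp(phi,z=.254,rad=.152):
    p=np.radians(phi); return [A[0]+rad*np.cos(p),A[1]+rad*np.sin(p),z]
E
python3 - <<'E'
from h import *
for phi in range(-158,-268,-15): print(phi,r.inverse_kinematics(kp(phi),[180,0,phi+360]))
k=[.483,.0985]
r.reach([*k,.46],[180,0,202]); print(r.sense()["clock"])
r.servo_line([*k,.256],speed=.25); r.grab(10); s=r.sense(); print(s["clock"],s["opening"],s["contact_force"])
S=r.snapshot("side"); zoom(S,"s1.png",200,120,400,280,4); S=r.snapshot("top"); zoom(S,"t1.png",170,145,340,310,3.5)
E
```

```text
-158 [   7.4741   -9.6856  100.3269    0.       89.3587 -104.5259]
-173 [ 12.058   -9.7751 100.4063   0.      89.3688 -84.942 ]
-188 [ 16.4517  -7.7371  98.5757   0.      89.1614 -65.5483]
-203 [ 20.0938  -3.9165  95.0146   0.      88.9019 -46.9062]
-218 [ 22.6578   1.1457  90.0344   0.      88.8199 -29.3422]
-233 [ 24.0647   6.9045  84.0051   0.      89.0904 -12.9353]
-248 [24.4006 12.9136 77.3052 -0.     89.7812  2.4006]
-263 [23.826  18.8341 70.3059 -0.     90.86   16.826 ]
2.3417
4.2917 0.025019570083679464 [-0.3343 -0.959  -1.086 ]
```

View pics/s1.png

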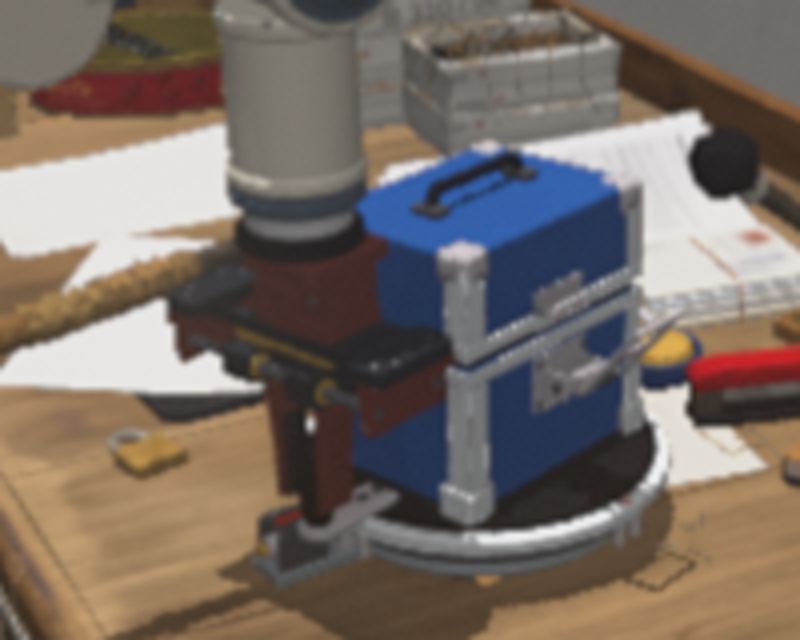

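The side view shows the knob between the fingers at about zoom px (315,490), with the gripper body clear of the case. Next is the arc turn.

```bash
python3 - <<'E'
from h import *
for phi in np.linspace(-158,-262.3,9)[1:]:
    r.servo_line(kp(phi,.256),[180,0,phi+360],speed=.09); s=r.sense(); print(round(phi),s["clock"],s["contact_force"],s["opening"],s["tcp_pos"][:2]-kp(phi)[:2])
E
```

```text
-171 4.9167 [-6.773   6.6525  3.3116] 0.025232946726340237 [-0.0012  0.0015]
-184 5.45 [-2.3054 -0.4287  0.4325] 0.025201715898084877 [-0.0002  0.0001]
-197 5.9833 [-2.1343  0.5579  0.0858] 0.025022274240674058 [-0.0001 -0.0003]
-210 6.5167 [-2.455   1.8093 -0.9009] 0.025095923069257606 [-0.0001 -0.0004]
-223 7.05 [ 0.0523  0.4365 -0.1828] 0.02512753684422853 [-0.0001 -0.0005]
-236 7.5833 [ 1.4442 -0.0967 -0.9197] 0.025282370061778203 [-0.0001 -0.0006]
-249 8.1167 [ 0.0389 -2.4536 -2.1485] 0.025238308520672312 [-0.0001 -0.0007]
-262 8.65 [ 2.8248 -5.4252 -2.0653] 0.025300323018504434 [-0.0001 -0.0007]
```

```bash
python3 - <<'E'
from h import *
r.let_go(); r.wait(.4)
p=r.sense()["tcp_pos"]; r.servo_line([p[0],p[1],.45],speed=.3); 
r.reach([.35,.33,.5],[180,0,98]); print(r.sense()["clock"],r.sense()["contact_force"])
S=r.snapshot("side"); zoom(S,"s2.png",220,140,400,280,4); S=r.snapshot("top"); zoom(S,"t2.png",170,145,340,310,3.5)
E
```

```text
11.9333 [ 0.1936  0.4041 -0.5059]
```

View pics/s2.png

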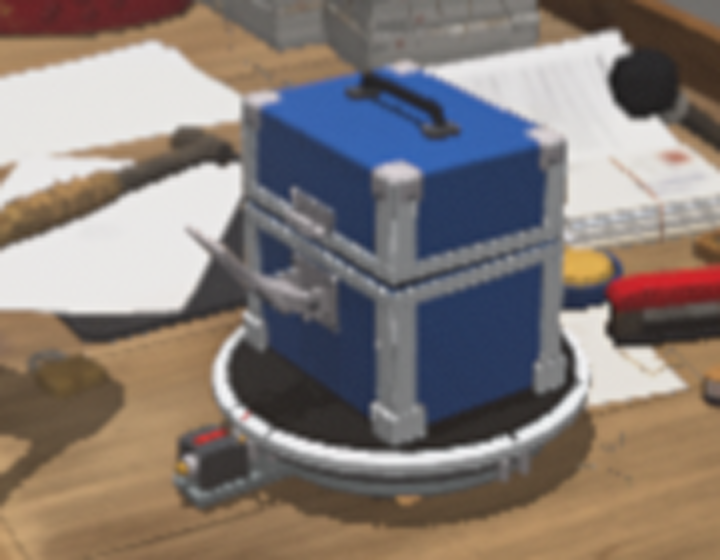

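View pics/t2.png

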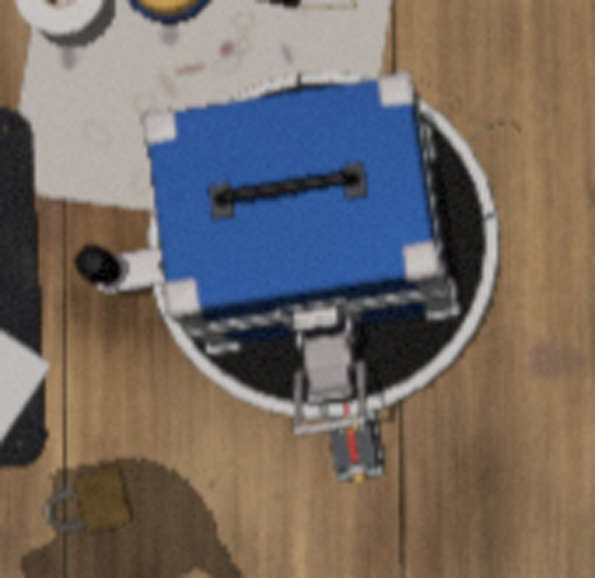

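```bash
python3 - <<'E'
from h import *
s=r.snapshot("top")
f=lambda x,y:[170+x/3.5-.5,145+y/3.5-.5]
ang=lambda v:np.degrees(np.arctan2(v[1],v[0]))
C=plane(s,[f(411,73),f(145,113),f(167,315),f(440,274)],.222); print(C, C.mean(0))
for i in range(4): d=C[(i+1)%4]-C[i]; print(np.linalg.norm(d),ang(d))
k=plane(s,[f(93,263)],.117)[0]; print("knob",k,np.hypot(*(k[:2]-A)),ang(k[:2]-A))
H=plane(s,[f(221,199),f(355,180)],.228); print("handle",H,H.mean(0),ang(H[0]-H[1]))
hsv=cv2.cvtColor(s["frame"],cv2.COLOR_RGB2HSV)
m=((hsv[...,0]<10)|(hsv[...,0]>170))&(hsv[...,1]>120)&(hsv[...,2]>60)
ys,xs=np.nonzero(m[255:290,255:300]);uv=np.c_[xs+255,ys+255];print(uv.tolist())
S=r.snapshot("side");hsv=cv2.cvtColor(S["frame"],cv2.COLOR_RGB2HSV)
m=((hsv[...,0]<10)|(hsv[...,0]>170))&(hsv[...,1]>120)&(hsv[...,2]>60)
ys,xs=np.nonzero(m[235:265,260:290]);print(np.c_[xs+260,ys+235].tolist())
for p in (f(347,408),f(350,432),f(355,460)): X=plane(s,[p],.045)[0];print(X,ang(X[:2]-A))
E
```

```text
[[0.7026 0.0764 0.222 ]
 [0.6817 0.2446 0.222 ]
 [0.5529 0.2312 0.222 ]
 [0.5738 0.0608 0.222 ]] [0.6278 0.1533 0.222 ]
0.16945894780204349 97.09168907368772
0.12954498704601675 -174.0451953358749
0.17163065239110323 -82.99220753249801
0.12977141228342556 6.91561729954292
knob [0.6043 0.3018 0.117 ] 0.1485987270600982 98.80074616425034
handle [[0.6241 0.1961 0.228 ]
 [0.6337 0.1123 0.228 ]] [0.6289 0.1542 0.228 ] 96.56547796302267
[[269, 268], [270, 268], [269, 269], [270, 269], [270, 270], [271, 270], [269, 271], [270, 271], [271, 271], [270, 272], [271, 272], [270, 273], [271, 273], [270, 274], [271, 274], [270, 275], [271, 275], [270, 276], [271, 276]]
[[275, 247], [276, 247], [272, 248], [273, 248], [274, 248], [275, 248], [276, 248], [269, 249], [270, 249], [271, 249], [272, 249], [273, 249], [269, 250], [270, 250], [271, 250]]
[0.5071 0.1385 0.045 ] -172.15886114084785
[0.49   0.1366 0.045 ] -172.35510193684914
[0.4701 0.1334 0.045 ] -172.15098366772526
```

```bash
cat >> h.py <<'E'
A=np.array([.628,.1543]); PS=np.radians(7.5)
u=-np.array([np.cos(PS),np.sin(PS)]); tl=np.array([-u[1],u[0]])
def W(out,z,lat=0): # out from case face, mm -> world m
    return np.r_[A+u*(.065+out/1000)+tl*lat/1000,z/1000]
def geo(L,q):
    piv=np.array([14,122.]); a=L-.21; pin=piv+22*np.array([np.sin(a),-np.cos(a)])
    b=q-L-.051; bar=pin+66.6*np.array([np.sin(b),np.cos(b)])
    t=L+np.arctan2(7,43); d=np.array([np.sin(t),-np.cos(t)])
    return piv,pin,bar,piv+44*d,piv+54*d
E
python3 - <<'E'
from h import *
S=r.snapshot("side");s=r.snapshot("top")
f=lambda x,y:[170+x/3.5-.5,145+y/3.5-.5]
g=lambda x,y:[220+x/4-.5,140+y/4-.5]
for L in (1.9,2.0,2.1,2.2):
    piv,pin,bar,tip,end=geo(L,2.72)
    P=[W(*bar,l) for l in(-21,0,21)]+[W(*tip),W(*end),W(*pin),W(*piv),W(6,170)]
    print(L,bar,tip,end); 
    if L==2.0:
        zoom(S,"s3.png",250,170,310,240,8,proj(S,P)); zoom(s,"t3.png",240,220,290,290,8,proj(s,P))
X=tri(S,g(188,232),s,f(296,431)); print(X, (X[0][:2]-A)@u-.065,(X[0][:2]-A)@tl)
E
```

```text
1.9 [ 82.1587 172.4755] [ 52.8107 142.73  ] [ 61.6313 147.4414]
2.0 [ 76.779  179.0278] [ 50.5472 146.501 ] [ 58.8534 152.0695]
2.1 [ 70.7721 185.0103] [ 47.9186 150.0273] [ 55.6274 156.3971]
2.2 [ 64.1979 190.3633] [ 44.9511 153.2735] [ 51.9854 160.3811]
(array([0.4824, 0.1576, 0.1755]), np.float64(0.0009587568639560875)) 0.0789705476786347 -0.022297906214943763
```

View pics/s3.png

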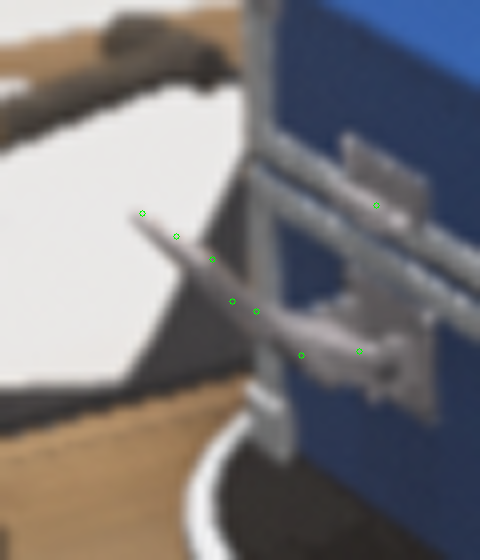

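View pics/t3.png

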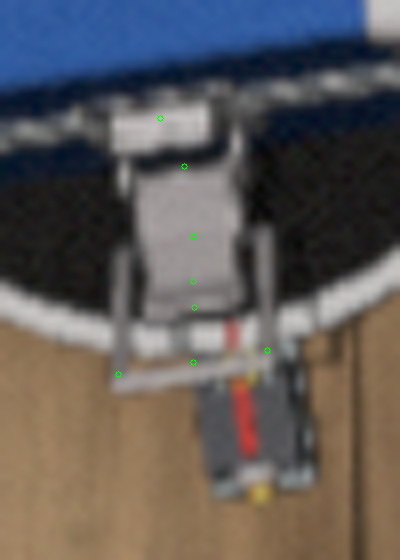

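```bash
cat >> h.py <<'E'
def tool(out,z,beta,lat=0):
    """fingertip centre at (out,z) mm, leaning back beta deg -> TCP pose"""
    o=[180,-beta,7.5]; R=Ro.from_euler('xyz',o,degrees=True).as_matrix()
    return (W(out,z,lat)-.182*R[:,2]).tolist(),o
E
python3 - <<'E'
from h import *
for a in [(110,240,0),(110,168,0),(37,168,0),(60,200,35),(55,150,35),(25,85,35)]: print(r.inverse_kinematics(*tool(*a)))
r.grab(20)
r.reach(*tool(115,240,0)); r.servo_line(*tool(115,168,0),speed=.15); r.servo_line(*tool(60,168,0),speed=.1)
s=r.sense();print(s["clock"],s["contact_force"],s["opening"])
S=r.snapshot("side"); zoom(S,"s4.png",220,120,400,260,4)
E
```

```text
[ 12.0109 -14.0592  87.0509  -0.     107.0083  94.5109]
[ 12.0109 -14.762   94.9351  -0.      99.827   94.5109]
[11.4068 -3.4423 84.7906 -0.     98.6517 93.9068]
[ 14.1104 -40.4173 115.9917  -4.0383  69.6514  96.8291]
[ 14.01   -39.7854 120.6862  -4.1375  64.3315  97.135 ]
[ 13.4657 -32.4673 122.8261  -4.1806  54.8591  97.3017]
15.9333 [ 0.2869 -0.1269 -0.4547] 0.00031856848884752775
```

View pics/s4.png

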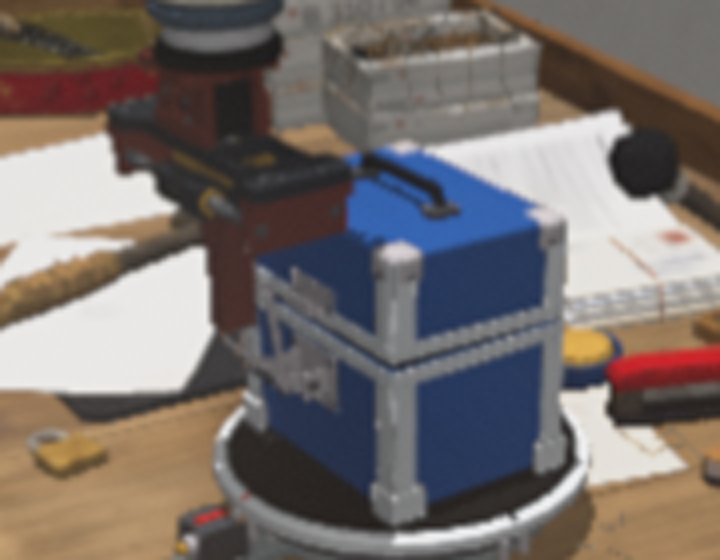

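```bash
python3 - <<'E'
from h import *
r.servo_line(*tool(38,168,0),speed=.08); r.wait(.3)
s=r.sense();print(s["clock"],s["contact_force"])
S=r.snapshot("side"); zoom(S,"s5.png",220,120,400,260,4)
E
```

```text
16.7083 [ 0.7637  0.6047 -0.3725]
```

View pics/s5.png

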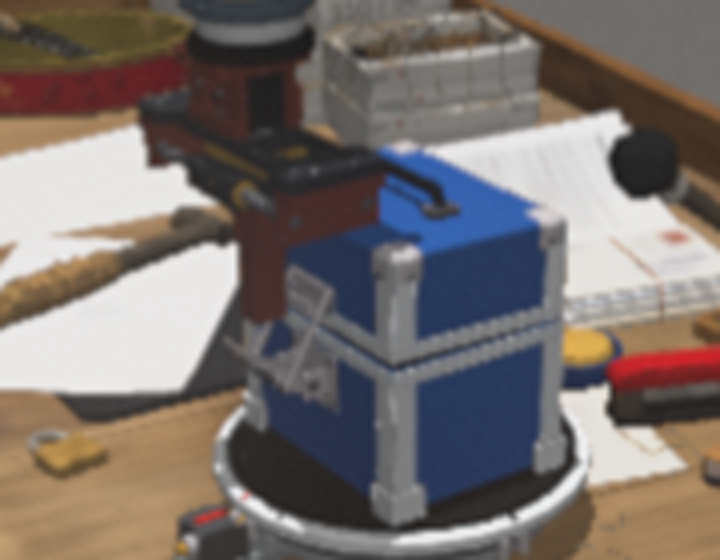

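```bash
cat >> h.py <<'E'
def press(L,beta=30,r_=46,gap=0):
    t=L+np.arctan2(7,43); d=np.array([np.sin(t),-np.cos(t)]); n=np.array([np.cos(t),np.sin(t)])
    # tool face dir
    b=np.radians(beta); fd=np.array([np.cos(b),-np.sin(b)]); sd=abs(fd@n)
    c=np.array([14,122])+r_*d+n*(1.5+10*sd+gap)
    return tool(c[0],c[1],beta)
E
python3 - <<'E'
from h import *
for L in (2.1,1.5,1,.5,0): print(press(L), r.inverse_kinematics(*press(L)))
r.servo_line(*tool(100,168,0),speed=.25)
s=r.snapshot("top"); zoom(s,"t6.png",215,190,315,290,7)
S=r.snapshot("side"); zoom(S,"s6.png",250,150,330,240,7)
print(r.sense()["clock"])
E
```

```text
([0.431162674284127, 0.12838587445108157, 0.3172979374257887], [180, -30, 7.5]) [ 13.3327 -32.6219 113.6685  -3.1177  69.1103  96.1683]
([0.41468621348628876, 0.12621670723564538, 0.29101064436001345], [180, -30, 7.5]) [ 13.6096 -35.5769 118.1924  -3.3007  67.5592  96.5573]
([0.41657556274206564, 0.12646544478398328, 0.2637261771397574], [180, -30, 7.5]) [ 13.5766 -34.8298 120.494   -3.3614  64.5137  96.7152]
([0.42732484289117467, 0.1278806143628801, 0.24654847671288846], [180, -30, 7.5]) [ 13.395  -32.2757 120.6234  -3.3397  61.8242  96.6881]
([0.4430803404903303, 0.12995486497254113, 0.23569963148741102], [180, -30, 7.5]) [ 13.1475 -28.8254 119.4527  -3.2725  59.5342  96.5554]
17.2583
```

View pics/s6.png

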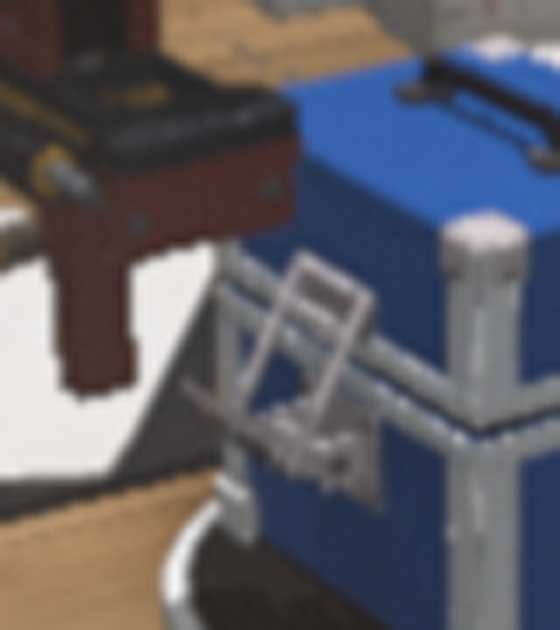

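View pics/t6.png

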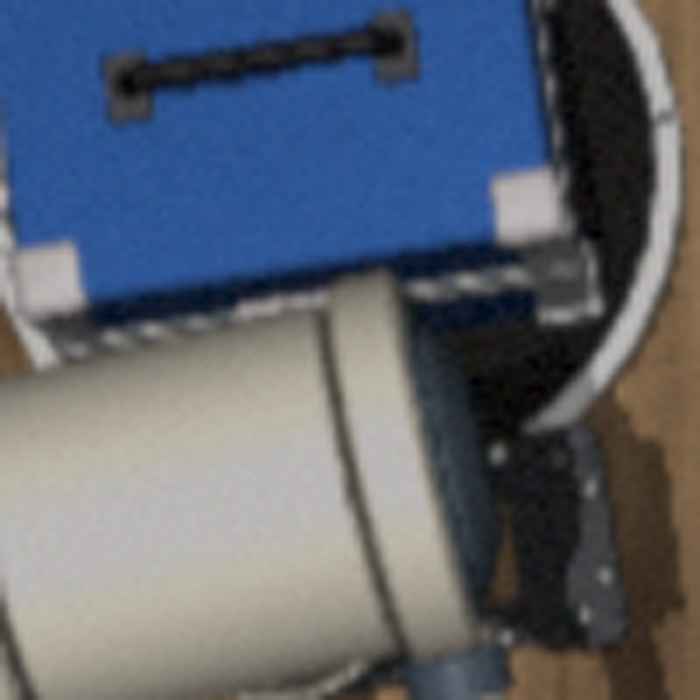

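```bash
python3 - <<'E'
from h import *
r.servo_line(*tool(95,190,30),speed=.2); r.servo_line(*press(2.1,gap=15),speed=.12)
print(r.sense()["clock"],r.sense()["contact_force"])
for L in (2.1,1.9,1.7,1.5,1.3):
    r.servo_line(*press(L),speed=.05); s=r.sense(); print(L,s["clock"],s["contact_force"])
S=r.snapshot("side"); zoom(S,"s7.png",250,150,330,240,7)
E
```

```text
18.625 [-0.634  -1.1733  0.6633]
2.1 19.075 [ 0.2237  0.1535 -0.8182]
1.9 19.4333 [-0.1655  0.84   -0.7008]
1.7 19.7917 [ 0.835  -0.3253  0.4859]
1.5 20.1583 [ 0.106  -0.5678  1.4144]
1.3 20.525 [-0.3402  0.0383  0.7799]
```

View pics/s7.png

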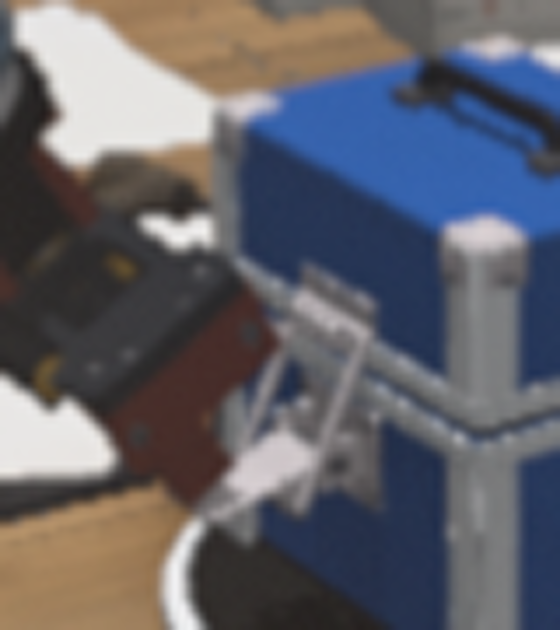

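```bash
python3 - <<'E'
from h import *
for L in (1.15,1.0,.85):
    r.servo_line(*press(L),speed=.05); s=r.sense(); print(L,s["clock"],s["contact_force"])
S=r.snapshot("side"); zoom(S,"s8.png",250,150,330,240,7)
E
```

```text
1.15 20.8917 [0.2953 0.0835 1.2243]
1.0 21.2083 [-0.9747  1.1157  0.5619]
0.85 21.5083 [-0.1486 -0.0314  0.133 ]
```

View pics/s8.png

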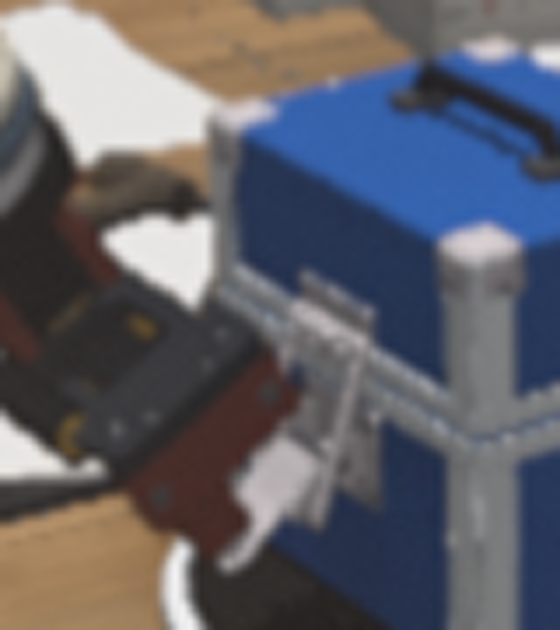

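```bash
python3 - <<'E'
from h import *
for L in (.7,.55,.4,.3,.2,.1,0,-.06):
    r.servo_line(*press(L),speed=.04); s=r.sense(); print(L,s["clock"],s["contact_force"])
    if np.linalg.norm(s["contact_force"])>20: break
S=r.snapshot("side"); zoom(S,"s9.png",250,150,330,240,7)
E
```

```text
0.7 21.8417 [-0.5043  0.3962  0.569 ]
0.55 22.125 [-0.1537 -0.564   0.2036]
0.4 22.4167 [0.0356 0.2839 0.1904]
0.3 22.6667 [0.0228 0.1161 0.3042]
0.2 22.9167 [0.2487 0.3736 0.5013]
0.1 23.1667 [ 0.0446  0.3192 -0.3056]
0 23.4167 [-19.6586  -2.6474  12.4493]
```

View pics/s9.png

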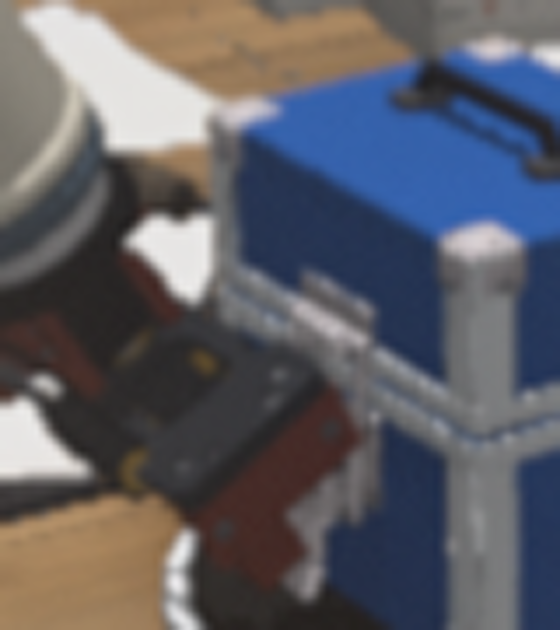

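```bash
python3 - <<'E'
from h import *
r.servo_line(*tool(110,110,30),speed=.2); r.servo_line(*tool(110,230,30),speed=.25); r.reach([.35,.36,.5],[180,0,98])
s=r.sense();print(s["clock"],s["contact_force"])
S=r.snapshot("side"); zoom(S,"s10.png",220,140,340,250,6); T=r.snapshot("top"); zoom(T,"t10.png",170,145,340,310,3.5)
cv2.imwrite("pics/top10.png",T["frame"][:,:,::-1])
X=[W(21,79),W(6,167)]; print(proj(S,X),proj(T,X))
E
```

```text
25.7083 [-0.3808 -1.4379  0.8754]
[[292.7679 229.2929]
 [296.5663 196.3119]] [[265.0575 245.2931]
 [259.7803 234.5182]]
```

View pics/s10.png

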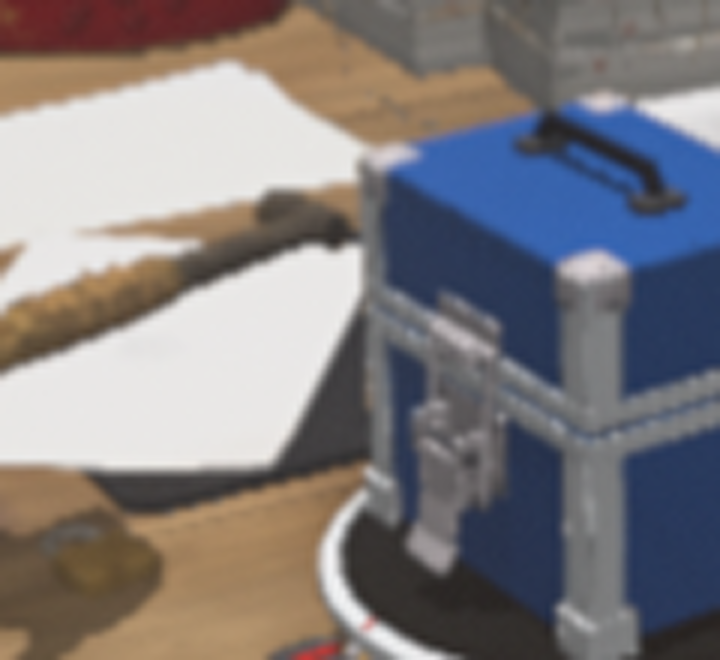

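View pics/t10.png

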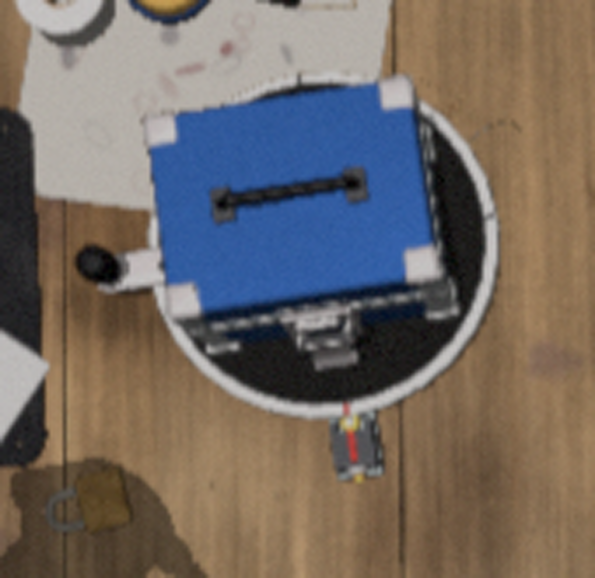

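```bash
python3 - <<'E'
from h import *
a=cv2.imread("pics/top0.png").astype(int);b=cv2.imread("pics/top10.png").astype(int)
d=abs(a-b).max(2)
for n,(x0,y0,x1,y1) in dict(stamp=(385,255,418,285),parcel=(418,240,478,290)).items(): print(n,d[y0:y1,x0:x1].max(),(d[y0:y1,x0:x1]>40).sum())
print(r.hand_in())
E
```

```text
stamp 20 0
parcel 12 0
the job is handed in; nothing more can be done
None
```

The case is ready and the job is handed in, at about 26 s on the clock out of the 64 s allowed.

- **Turntable:** I gripped the crank knob and turned it about 104° clockwise, through the quarter-turn stop and into the stop at the pointer. After release, the red mark on the rim lay at −172.2° and the pointer at −172.3°. The case edges read −173° to −174°, a degree or so off, which is within my pixel accuracy.
- **Loop:** I tipped it in past upright with closed fingers, and it fell against the lid above the keeper.
- **Lever:** I pressed it down with the tool leaning back 30°. At the bottom it met a firm stop at about 23 N.

**Last checks:** With the arm clear, the lever tip was within about 2 pixels of its predicted shut position in both views. The loop runs into the keeper and the lid seam is closed. The date stamp and parcel showed no change against the first picture; I checked the padlock only by eye, and it lies where it was. At hand-in the robot was touching nothing.

**One reading that disagreed:** while pressing the lever I saw almost none of the roughly 6 N expected, only 1 to 2 N at the few points I sampled. So I judged the latch shut from the pictures and the firm stop, not from a force peak.

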